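# Run desiccant canisters from the hopper gate into a pan

## Task

Slide the long narrow steel pan end-on under the hopper's spout, in line with it, so that the spout's lip hangs over the inside of the pan, and let go of it. Then pull the hopper's stiff slide gate up to its 30 mm line (the long bold one), never as far as 40 mm, and leave it there, so that all six canisters run out into the pan. Leave the other things on the table where they are.

Things in the scene. Friction and masses are not known exactly. Their poses are not given: they have to be found in the camera images.
- pan_centre (a point): The long narrow open steel pan (loose, empty, 200 g): 150 mm long (its x axis) by 60 mm wide (its y axis) by 45 mm high, walls 3 mm, both ends alike. The point is its centre, half-way up (22.5 mm above its underside); z axis up. It fits a gripper across its width. It stands on the table, at start away from the hopper.
- hopper: Canister hopper, fixed to the table: a clear-walled lane whose floor slopes down at 22 degrees to a gate and on to an open spout. Origin on the table under the gate; -x axis level, out of the spout; z up. Its stand (base plate, uprights) begins 8 mm in front of the gate and runs back from there; the table under the spout is free. Flared mouth and guides reach up to 216 mm.
- spout_lip (a point): Middle of the spout's lower end, on top of its floor, 55 mm in front of the gate and 68 mm above the table (the spout's underside there is 64 mm up). The spout is 40 mm wide. Axes as the hopper's: canisters leave along -x and land within 90 mm of the lip.
- gate_handle (a point): Middle of the gate's handle: a level round steel bar, 12 mm thick and 60 mm long, along the y axis of this frame (across the lane), on two posts 48 mm apart above the top edge of the gate; 255 mm above the table when the gate is shut. 24 mm free below the bar, to the gate's top edge.
- gate (a joint): Opening of the vertical slide gate in m: 0 shut, grows as the handle is pulled straight up, stop at 0.060; starts at 0 to 0.006. Stiff: about 12 N to pull up; friction holds it where it is left. The plate has short scribed lines at 10, 20 and 40 mm and a long bold one at 30 mm; the opening is read where a line meets the upper edge of the index bar across the front of the guides.
- can1_centre (a point): Centre of white desiccant canister 1 of 6 in the hopper: loose slippery plastic cylinder, 20 mm diameter, 26 mm long, 12 g, lying across the lane in a single file behind the gate; when the gate is open enough the canisters roll out by themselves within 2 s.
- can2_centre (a point): Centre of white desiccant canister 2 of 6 in the hopper: loose slippery plastic cylinder, 20 mm diameter, 26 mm long, 12 g, lying across the lane in a single file behind the gate; when the gate is open enough the canisters roll out by themselves within 2 s.
- can3_centre (a point): Centre of white desiccant canister 3 of 6 in the hopper: loose slippery plastic cylinder, 20 mm diameter, 26 mm long, 12 g, lying across the lane in a single file behind the gate; when the gate is open enough the canisters roll out by themselves within 2 s.
- can4_centre (a point): Centre of white desiccant canister 4 of 6 in the hopper: loose slippery plastic cylinder, 20 mm diameter, 26 mm long, 12 g, lying across the lane in a single file behind the gate; when the gate is open enough the canisters roll out by themselves within 2 s.
- can5_centre (a point): Centre of white desiccant canister 5 of 6 in the hopper: loose slippery plastic cylinder, 20 mm diameter, 26 mm long, 12 g, lying across the lane in a single file behind the gate; when the gate is open enough the canisters roll out by themselves within 2 s.
- can6_centre (a point): Centre of white desiccant canister 6 of 6 in the hopper: loose slippery plastic cylinder, 20 mm diameter, 26 mm long, 12 g, lying across the lane in a single file behind the gate; when the gate is open enough the canisters roll out by themselves within 2 s.
- bowl_mid (a point): Bystander: round steel bowl, 100 mm across, 42 mm high, loose; the point is on its axis 15 mm up.
- label_roll_mid (a point): Bystander: roll of blank labels lying flat, 72 mm across, 30 mm high; the point is its centre.
- driver_mid (a point): Bystander: screwdriver lying on the table.
- spray_mid (a point): Bystander: white bottle, 60 mm across, 160 mm high; the point is on its axis 15 mm up.
- tray2_mid (a point): Bystander: upper one of two stacked lidded plastic trays, 140 x 210 mm, 50 mm high together; the point is near its centre.
Things that resemble listed ones, but are neither listed nor needed, are in the scene too. Leave any brown, green or purple look-alike of the part that bears pan_centre alone.

How it is judged:
By the outcome, as a careful person would: the job done as asked, in the order asked, and still so for the second after the job is handed in, with the robot touching nothing.
It also fails if it takes over 64 s, if anything falls off the work surface, if the arm or the gripper's body presses on something with over 40 N, if the wrist force passes 120 N, or if a joint passes its speed limit or range.

## Robot

A 6-joint arm with a two-finger parallel gripper is mounted at the origin on the work surface. World frame = base frame: x ahead of the robot, y to its left, z up, the work surface at z = 0. Lengths are in m, angles in rad, forces in N, time in s.
With the tool pointing down it reaches from about 0.375 to 0.75 m from the base axis. Payload 9 kg.
Tool frame: the origin (TCP) lies on the centre line of the jaws, within the pads' length; the fingertips stand 17 mm ahead of it and the grasp point (between the pads) lies 2 mm behind it; y points along the fingers, x is the direction in which the jaws open and shut, and the axes are right-handed (so a half turn about y gives the same grasp; the last joint's range is limited). The gripper opens to 85 mm and grips with 20 to 120 N. Pads are 22 mm wide; open, the fingers measure 114 mm over their backs; the gripper's body (76 mm by 85 mm) begins 54 mm behind the grasp point. The pads swing forward as they close: fully open they stand 13 mm farther back than shut.
Start: joints at [0.94, 0.104, 0.097, 1.564, 0, 1.353], TCP at [0.241, 0.55, 0.248] pointing down, gripper open.
Joint ranges: [-2.99, 2.99], [-0.84, 1.86], [-1.1, 1.16], [-1.84, 2.11], [-1.51, 1.56], [-3.14, 3.14]. Speed limits (rad/s): [2.22, 2.22, 2.57, 3.14, 3.14, 3.14].

## Interface

Orientations are given as a unit quaternion [x, y, z, w].
In Python, from plant import arm, viewer, workorder gives the robot as it stands.
- The arm moves only by the tool servo_tool, never from a script. Its argument "steps" is a list of rows, each an object with "linear": the shift along the tool's x, y, z in mm, a list of three; "turn": the turn, a rotation vector about the tool's x, y, z in degrees, a list of three; "fingers": the finger opening in mm, from 0 to 85.4. In form: [{"linear": [x, y, z], "turn": [wx, wy, wz], "fingers": fingers}, ...]. A call has exactly 5 rows; each row shifts and turns the commanded pose from where the row before left it, along the tool's axes as they then stand; what a row does not reach is not made up. A row lasts 1/8 s, in which the tool goes at most 62.5 mm and 10.7 degrees, less where a joint would pass 70% of its speed; a pose out of reach is approached as far as the arm can. A call is refused whole if a number of a shift passes 62.5 or a number of a turn 10.7, either way. A call with a gripper value outside its range is refused whole. The fingers move at their own pace and stop on an object; "grip_force" is the grip in N (left out, the last holds). Time passes only in rows, so rows that do not move let the fingers close, or fill a call up. It gives the time, the measured TCP pose, the force and the opening at its end, in the units of the state.
- arm.sense(): the state, without advancing time (a new reading comes with each control period).
- viewer.camera(name): name is "scene" or "top" or "wrist"; returns a dict with "pixels" (384x512x3 uint8, red, green, blue), "mtx" (3x3 intrinsics, pixels), "camera_from_world" (4x4, takes a point from world to camera coordinates). Camera axes: x right, y down, z forward; pixel columns grow to the right and rows downward; lengths in m; the calibration is good to about 2 mm. A picture is of the moment at which its call begins. There is no depth.
- workorder.job_done(): hands the job in, once; it reports no verdict.
The state is a dict: "time_s": time; "qpos": joint angles; "qvel": joint speeds; "effort": joint torques, N m; "eef_pos": TCP position; "tool_rot": TCP orientation; "force": force on the tool from outside, world axes, zero at the start; "ft_torque": the same for the moment, N m; "grip_width": opening from 0.0 (shut) to 1.0 (fully open).
Only numpy, scipy, OpenCV 4.12 (cv2) and the standard library are available. Lean on these libraries where they do the work, as an engineer would, in place of code of your own. Each camera call takes 0.05 s, during which the arm holds its last target.

## Working session

There is one attempt and no reset: what is moved stays moved. The work goes in short steps, Python scripts to look and compute and a tool call to move; the robot and the scene stay as the last step left them, time stands still between calls to the robot, and variables do not carry over. Pictures are saved under pics/ and viewed, and the job is handed in when it is done.

Besides the shell and the picture viewer there is one more tool, called after ">>>" by a JSON object that holds its "op" and its "data". servo_tool: Moves the arm, as the interface text tells. Its arguments: {"type":"object","properties":{"steps":{"type":"array"},"grip_force":{"type":"number"}},"required":["steps"]}

```bash
mkdir -p pics; ls
cat > h.py <<'E'
import numpy as np, cv2
from plant import arm, viewer, workorder
def snap(name,tag):
    c=viewer.camera(name); np.savez(f'pics/{tag}.npz',**{k:np.array(c[k]) for k in('pixels','mtx','camera_from_world')})
    cv2.imwrite(f'pics/{tag}.png',np.array(c['pixels'])[:,:,::-1]); return c
def load(tag): return dict(np.load(f'pics/{tag}.npz'))
def proj(c,p):
    T=c['camera_from_world'];q=T[:3,:3]@np.array(p)+T[:3,3];u=c['mtx']@q;return u[:2]/u[2]
def ray(c,uv):
    T=c['camera_from_world'];R=T[:3,:3];o=-R.T@T[:3,3];d=R.T@np.linalg.inv(c['mtx'])@np.array([uv[0],uv[1],1.]);return o,d/np.linalg.norm(d)
def atz(c,uv,z):
    o,d=ray(c,uv);return o+d*(z-o[2])/d[2]
def tri(obs):
    A=0;b=0
    for c,uv in obs:
        o,d=ray(c,uv);P=np.eye(3)-np.outer(d,d);A=A+P;b=b+P@o
    x=np.linalg.solve(A,b);return x,[proj(c,x)-uv for c,uv in obs]
def crop(tag,x0,y0,x1,y1,s,out):
    im=cv2.imread(f'pics/{tag}.png')[y0:y1,x0:x1];cv2.imwrite(f'pics/{out}.png',cv2.resize(im,None,fx=s,fy=s,interpolation=cv2.INTER_CUBIC))
E
python3 - <<'E'
from h import *
for n in('scene','top','wrist'): snap(n,n+'0')
print(arm.sense())
E
```

```text
pics
{'time_s': 0.15, 'qpos': array([ 9.40262460e-01,  1.04579325e-01,  9.66691585e-02,  1.56390104e+00,
       -2.63168133e-05,  1.35310144e+00]), 'qvel': array([-0.00013568, -0.00221964,  0.00268364,  0.00111299,  0.00056045,
       -0.00108076]), 'effort': array([ 2.93333782e-03, -5.57355595e+01,  5.04008281e+01,  1.25650770e-02,
       -3.47862597e-04, -1.16290244e-05]), 'eef_pos': array([0.24058231, 0.54940138, 0.24770257]), 'tool_rot': array([ 0.59199934,  0.38657475, -0.38723948, -0.59172826]), 'force': array([ 0.0876575 , -0.11164874,  0.71380529]), 'ft_torque': array([ 0.02225051, -0.0317934 , -0.03427561]), 'grip_width': 0.9995060089445407}
```

View pics/scene0.png

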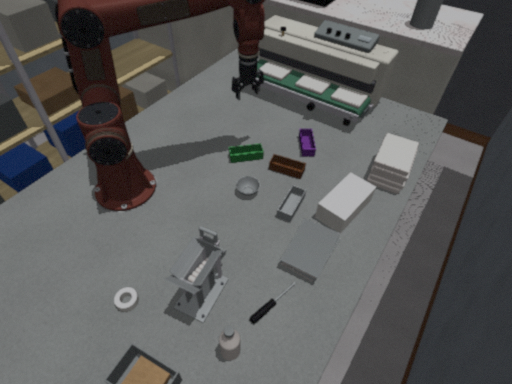

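View pics/top0.png

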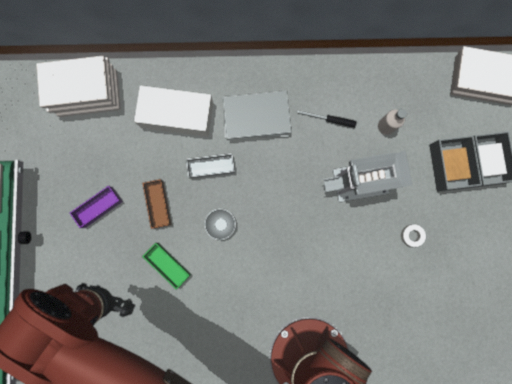

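View pics/wrist0.png

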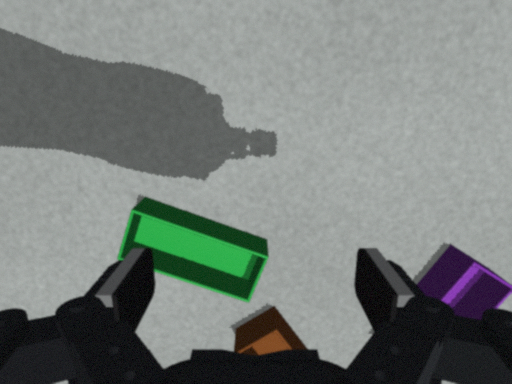

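The scene and top views show the grey steel pan at top (211,166), with the hopper at top (365,180) and its spout pointing left. The coloured look-alikes are at top (157,205), (168,265) and (97,207). I'll enlarge these areas.

Run:
```python
from h import *
crop('top0',310,145,410,215,8,'t_hop'); crop('top0',175,140,250,190,10,'t_pan'); crop('scene0',160,215,250,325,5,'s_hop'); crop('scene0',265,175,320,230,10,'s_pan')
c=load('top0'); 
for uv in [(211,166),(365,180),(333,186)]: print(atz(c,uv,0.04))
```

```text
[0.61919985 0.30214848 0.04      ]
[ 0.56340171 -0.19461308  0.04      ]
[ 0.54602328 -0.0904346   0.04      ]
```

View pics/t_hop.png

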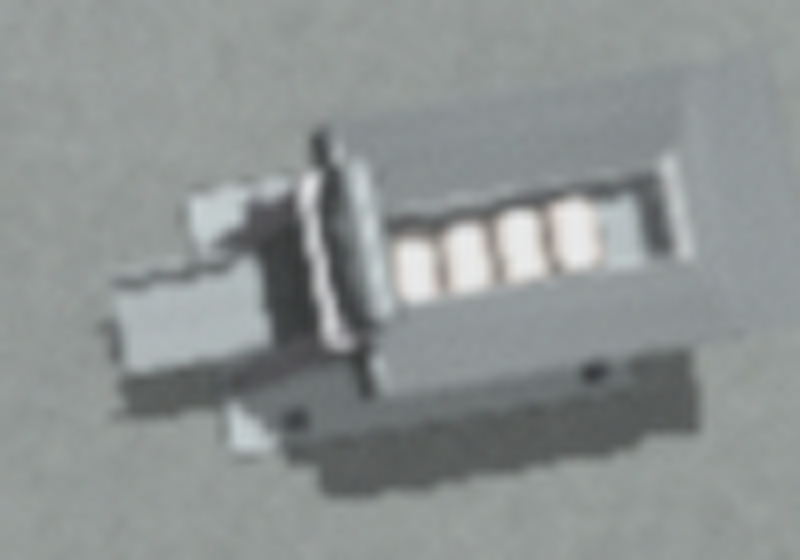

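View pics/t_pan.png

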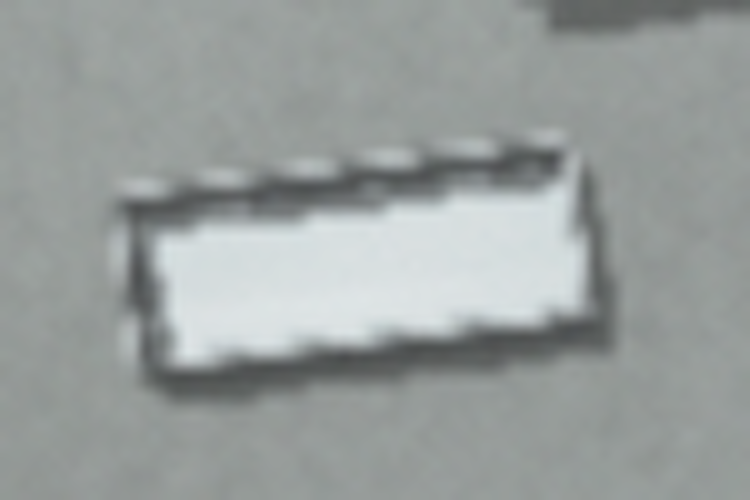

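View pics/s_hop.png

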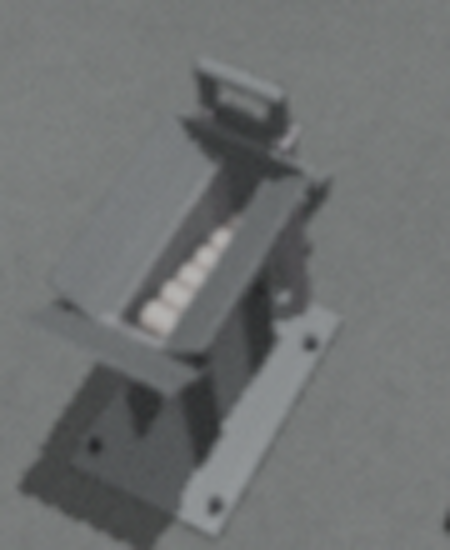

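View pics/s_pan.png

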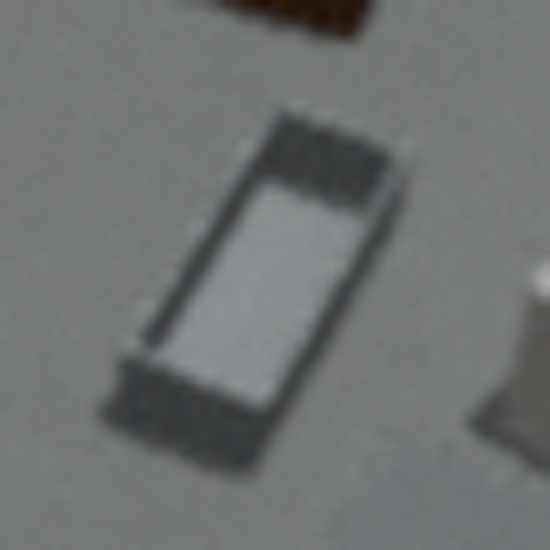

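```bash
cat >> h.py <<'E'
from scipy.spatial.transform import Rotation as Ro
def plan(pos,R=None,s=None):
    """total tool-frame shift (mm) & rotvec (deg) from the current pose, shift in current tool axes"""
    s=s or arm.sense(); R0=Ro.from_quat(s['tool_rot']); d=R0.inv().apply(np.array(pos)-s['eef_pos'])*1000
    print('shift tool mm',d.round(1)); 
    if R is not None: print('turn deg',np.degrees((R0.inv()*R).as_rotvec()).round(2))
E
python3 - <<'E'
from h import *
s=arm.sense(); R=Ro.from_quat(s['tool_rot']); print(R.as_matrix().round(3))
c=load('wrist0'); T=c['camera_from_world']; o=-T[:3,:3].T@T[:3,3]
print('cam in tool mm',(R.inv().apply(o-s['eef_pos'])*1000).round(1)); print('cam axes in tool',(R.as_matrix().T@T[:3,:3].T).round(3)); print(c['mtx'])
t=load('top0')
P=[atz(t,(175+a/10,140+b/10),.045)[:2] for a,b in[(120,185),(565,135),(605,320),(145,370)]]
print(np.round(P,4),np.mean(P,0))
L=[atz(t,(310+a/8,145+b/8),.068)[:2] for a,b in[(115,290),(120,372)]]; print('lip',L)
G=[atz(t,(310+a/8,145+b/8),.255)[:2] for a,b in[(310,175),(340,345)]]; print('handle',G)
E
```

```text
[[ 0.401 -0.001 -0.916]
 [ 0.916 -0.001  0.401]
 [-0.001 -1.     0.   ]]
cam in tool mm [   0.6 -126.    70.6]
cam axes in tool [[ 1.    -0.001 -0.001]
 [ 0.001 -0.278  0.961]
 [-0.001 -0.961 -0.278]]
[[339.83130537   0.         254.34585895]
 [  0.         339.83130537 192.38260182]
 [  0.           0.           1.        ]]
[[0.6445 0.3789]
 [0.658  0.2349]
 [0.5973 0.223 ]
 [0.584  0.3712]] [0.62092925 0.30201047]
lip [array([ 0.55869911, -0.0584641 ]), array([ 0.5260968 , -0.05921736])]
handle [array([ 0.57485006, -0.09517673]), array([ 0.51615659, -0.10286967])]
```

```bash
cat >> h.py <<'E'
def rows(pos,yaw_x,n,pos0=None,R0=None):
    """equal rows to TCP pos, tool x at world yaw (rad), y down"""
    s=arm.sense(); R0=Ro.from_quat(s['tool_rot']); p0=s['eef_pos']
    x=np.array([np.cos(yaw_x),np.sin(yaw_x),0]);y=np.array([0,0,-1.]);R1=Ro.from_matrix(np.c_[x,y,np.cross(x,y)])
    rv=(R0.inv()*R1).as_rotvec(); R=R0
    for i in range(n):
        print((R.inv().apply((np.array(pos)-p0)/n)*1000).round(1).tolist(),np.degrees(rv/n).round(2).tolist()); R=R*Ro.from_rotvec(rv/n)
    print('dist',np.linalg.norm(np.array(pos)-p0))
E
python3 -c "
from h import *
rows((.62,.34,.25),.1,10)"
```

```text
[-4.0, -0.2, -43.2] [0.0, 6.06, -0.01]
[0.6, -0.2, -43.3] [0.0, 6.06, -0.01]
[5.2, -0.2, -43.0] [0.0, 6.06, -0.01]
[9.7, -0.2, -42.2] [0.0, 6.06, -0.01]
[14.1, -0.2, -41.0] [0.0, 6.06, -0.01]
[18.4, -0.2, -39.3] [0.0, 6.06, -0.01]
[22.4, -0.2, -37.1] [0.0, 6.06, -0.01]
[26.2, -0.2, -34.5] [0.0, 6.06, -0.01]
[29.7, -0.2, -31.6] [0.0, 6.06, -0.01]
[32.9, -0.2, -28.3] [0.0, 6.06, -0.01]
dist 0.43337281408475703
```

>>> {"op": "servo_tool", "data": {"steps": [{"linear": [-4, 0, -43], "turn": [0, 6, 0], "fingers": 85}, {"linear": [0.5, 0, -43], "turn": [0, 6, 0], "fingers": 85}, {"linear": [5, 0, -43], "turn": [0, 6, 0], "fingers": 85}, {"linear": [10, 0, -42], "turn": [0, 6, 0], "fingers": 85}, {"linear": [14, 0, -41], "turn": [0, 6, 0], "fingers": 85}]}}

```text
time_s: 0.78
eef_pos: [0.431, 0.4447, 0.248]
tool_rot: [0.672, 0.219, -0.22, -0.672]
force: [0.3, 1.3, 0.2]
grip_width: 0.998
```

>>> {"op": "servo_tool", "data": {"steps": [{"linear": [18, 0, -39], "turn": [0, 6, 0], "fingers": 85}, {"linear": [22, 0, -37], "turn": [0, 6, 0], "fingers": 85}, {"linear": [26, 0, -34], "turn": [0, 6, 0], "fingers": 85}, {"linear": [30, 0, -31], "turn": [0, 6, 0], "fingers": 85}, {"linear": [33, 0, -28], "turn": [0, 6, 0], "fingers": 85}]}}

```text
time_s: 1.4
eef_pos: [0.6204, 0.3427, 0.2479]
tool_rot: [0.706, 0.038, -0.038, -0.706]
force: [0.8, 1.0, -0.0]
grip_width: 0.995
```

Run:
```python
from h import *
c=snap('wrist','w1'); s=arm.sense(); print(s['eef_pos'],s['time_s'],s['qvel'].round(3),Ro.from_quat(s['tool_rot']).as_matrix().round(3))
```

```text
[0.62443129 0.33910345 0.24647157] 1.45 [ 0.028 -0.042 -0.078 -0.031 -0.001 -0.081] [[ 0.995  0.    -0.098]
 [ 0.098 -0.001  0.995]
 [ 0.    -1.    -0.002]]
```

View pics/w1.png

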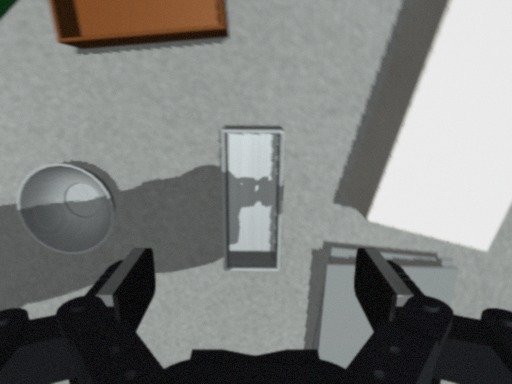

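The pan is in the middle of the wrist view, with rim corners near (221,127), (283,127), (280,270) and (223,270). I'll zoom in.

Run:
```python
from h import *
crop('w1',205,115,295,285,3.5,'w1p')
```

```text
(no output)
```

View pics/w1p.png

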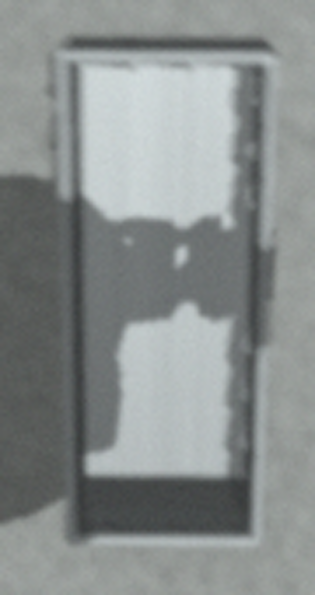

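Run:
```python
from h import *
w=load('w1');t=load('top0')
W=[(221.3,128.4),(284.4,128.4),(279.9,270.1),(223.9,270.1)]
T=[(175+a/10,140+b/10) for a,b in[(145,370),(118,185),(568,132),(605,325)]]
X=[]
for a,b in zip(W,T):
    x,r=tri([(w,a),(t,b)]);print(x.round(4),atz(w,a,.045).round(4),np.round(r,1).tolist());X.append(atz(w,a,.045))
X=np.array(X);print('c',X.mean(0)); e=X[2]+X[3]-X[0]-X[1];print('len',np.linalg.norm(e)/2,'dir',np.degrees(np.arctan2(e[0],-e[1])))
f=X[1]+X[2]-X[0]-X[3];print('wid',np.linalg.norm(f)/2,np.degrees(np.arctan2(f[1],f[0])))
```

```text
[0.5849 0.3752 0.0267] [0.5849 0.3786 0.045 ] [[1.5, 1.6], [-0.4, 0.5]]
[0.6475 0.3829 0.0243] [0.6449 0.3849 0.045 ] [[0.6, 0.3], [-0.1, 0.2]]
[0.6595 0.234  0.0437] [0.6597 0.2346 0.045 ] [[-0.3, -0.1], [0.0, -0.1]]
[0.5981 0.2231 0.0351] [0.5996 0.2282 0.045 ] [[-0.9, -0.4], [0.1, -0.3]]
c [0.62227002 0.30659043 0.045     ]
len 0.15103979525514263 dir 5.607738009596048
wid 0.06038853964417656 6.08013308638317
```

```bash
python3 -c "
from h import *
rows((.55,.02,.30),.12,6)"
```

```text
[-17.6, -8.8, -51.7] [0.01, -0.21, 0.0]
[-17.8, -8.9, -51.7] [0.01, -0.21, 0.0]
[-17.9, -8.9, -51.6] [0.01, -0.21, 0.0]
[-18.1, -8.9, -51.5] [0.01, -0.21, 0.0]
[-18.3, -8.9, -51.5] [0.01, -0.21, 0.0]
[-18.5, -8.9, -51.4] [0.01, -0.21, 0.0]
dist 0.3320125334957002
```

>>> {"op": "servo_tool", "data": {"steps": [{"linear": [-19, -15, -54], "turn": [0, 0, 0], "fingers": 85}, {"linear": [-19, -15, -54], "turn": [0, 0, 0], "fingers": 85}, {"linear": [-20, -15, -54], "turn": [0, 0, 0], "fingers": 85}, {"linear": [-20, -15, -54], "turn": [0, 0, 0], "fingers": 85}, {"linear": [-20, -10, -54], "turn": [0, 0, 0], "fingers": 85}]}}

```text
time_s: 2.08
eef_pos: [0.5512, 0.0627, 0.3189]
tool_rot: [0.706, 0.039, -0.039, -0.706]
force: [0.5, -0.5, -0.1]
grip_width: 0.995
```

>>> {"op": "servo_tool", "data": {"steps": [{"linear": [0, 0, -15], "turn": [0, 0, 0], "fingers": 85}, {"linear": [0, 0, 0], "turn": [0, 0, 0], "fingers": 85}, {"linear": [0, 0, 0], "turn": [0, 0, 0], "fingers": 85}, {"linear": [0, 0, 0], "turn": [0, 0, 0], "fingers": 85}, {"linear": [0, 0, 0], "turn": [0, 0, 0], "fingers": 85}]}}

```text
time_s: 2.7
eef_pos: [0.5535, 0.0503, 0.3181]
tool_rot: [-0.706, -0.04, 0.04, 0.706]
force: [0.1, 0.4, 0.5]
grip_width: 0.993
```

Run:
```python
from h import *
c=snap('wrist','w2'); s=arm.sense(); print(s['eef_pos'],s['time_s'])
```

```text
[0.55353495 0.05008435 0.318127  ] 2.75
```

View pics/w2.png

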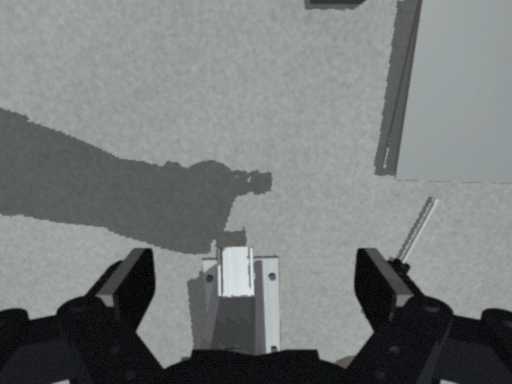

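>>> {"op": "servo_tool", "data": {"steps": [{"linear": [0, 0, 6], "turn": [-10, 0, 0], "fingers": 85}, {"linear": [0, 0, 6], "turn": [-10, 0, 0], "fingers": 85}, {"linear": [0, 0, 6], "turn": [-10, 0, 0], "fingers": 85}, {"linear": [0, 0, 6], "turn": [0, 0, 0], "fingers": 85}, {"linear": [0, 0, 0], "turn": [0, 0, 0], "fingers": 85}]}}

```text
time_s: 3.38
eef_pos: [0.551, 0.0725, 0.3119]
tool_rot: [0.864, 0.048, -0.028, -0.5]
force: [-0.2, -0.4, -0.3]
grip_width: 0.993
```

Run:
```python
from h import *
c=snap('wrist','w3'); s=arm.sense(); print(s['eef_pos'],s['time_s'],s['qvel'].round(2))
```

```text
[0.55119919 0.0717155  0.31248323] 3.425 [-0.02 -0.01  0.01 -0.   -0.01  0.  ]
```

View pics/w3.png

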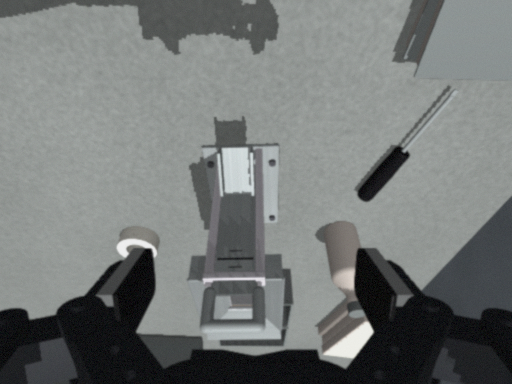

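The wrist view now shows the lip at (235,150), the handle bar at (233,325) and the scribed lines near (237,250–268), with the index bar at about (236,278). I'll zoom in.

Run:
```python
from h import *
crop('w3',185,230,300,350,5,'w3h');crop('w3',195,135,290,205,8,'w3l');crop('w2',190,225,290,305,8,'w2l')
```

```text
(no output)
```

View pics/w3h.png

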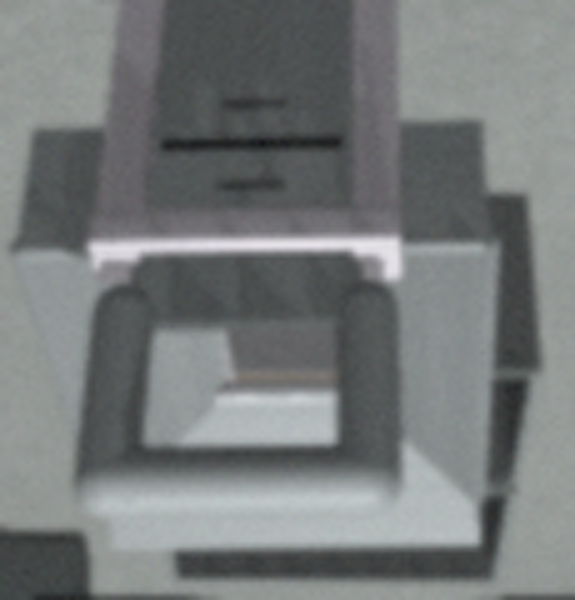

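View pics/w3l.png

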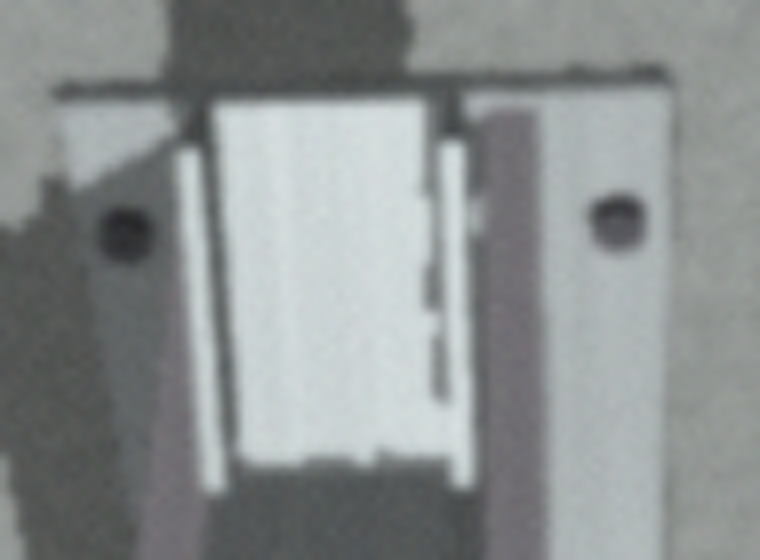

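View pics/w2l.png

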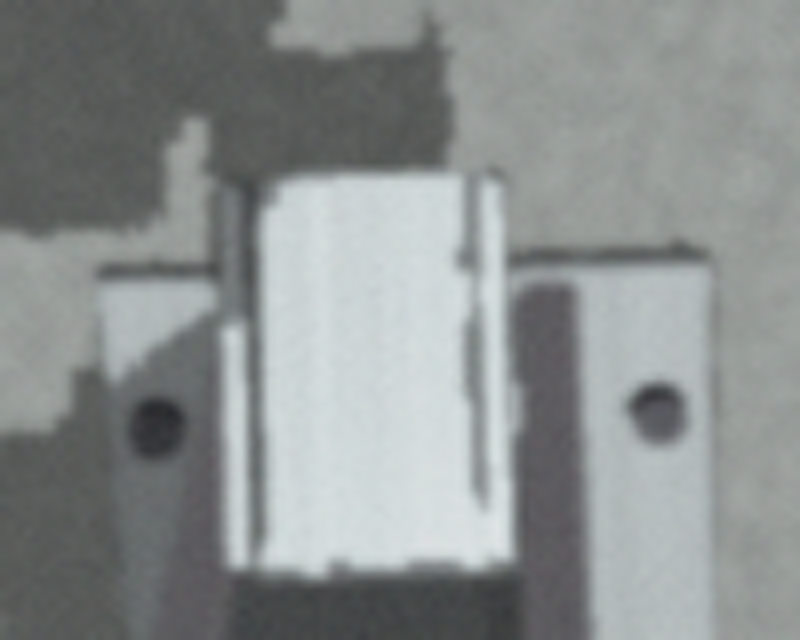

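Run:
```python
from h import *
w2=load('w2');w3=load('w3');t=load('top0');s0=load('scene0')
def p(n,x0,y0,s,a,b): return (x0+a/s,y0+b/s)
lip2=p(0,190,225,8,361,173); lip3=p(0,195,135,8,321,100)
print('lip',tri([(w2,lip2),(w3,lip3)]),atz(w2,lip2,.068),atz(w3,lip3,.068))
bl=tri([(w2,(190+98/8,225+270/8)),(w3,(195+55/8,135+92/8))]);br=tri([(w2,(190+708/8,225+250/8)),(w3,(195+668/8,135+72/8))])
print('base',bl,br)
for z in(.0,.008):
  for c,a,b in((w2,(190+98/8,225+270/8),(190+708/8,225+250/8)),(w3,(195+55/8,135+92/8),(195+668/8,135+72/8))):
    A=atz(c,a,z);B=atz(c,b,z);d=B-A;print(z,A,B,np.linalg.norm(d),np.degrees(np.arctan2(d[1],d[0])))
h1=(185+80/5,230+480/5);h2=(185+398/5,230+480/5)
for z in(.255,.261):
  A=atz(w3,h1,z);B=atz(w3,h2,z);d=B-A;print('handle',A,B,(A+B)/2,np.linalg.norm(d),np.degrees(np.arctan2(d[1],d[0])))
# screw holes
for z in(.008,):
  for c,a,b in((w2,(190+158/8,225+428/8),(190+658/8,225+413/8)),(w3,(195+126/8,135+235/8),(195+618/8,135+220/8))):
    A=atz(c,a,z);B=atz(c,b,z);d=B-A;print('holes',A,B,np.linalg.norm(d),np.degrees(np.arctan2(d[1],d[0])))
# handle tri with top & scene
hm3=((h1[0]+h2[0])/2,h1[1]); ht=(310+326/8,145+258/8); hs=(160+243/5,215+80/5)
print(tri([(w3,hm3),(t,ht)]),tri([(w3,hm3),(s0,hs)]),tri([(w3,hm3),(s0,hs),(t,ht)]))
```

```text
lip (array([ 0.54227889, -0.05718106,  0.06908074]), [array([0.06993449, 0.00069347]), array([-0.07128252,  0.00025362])]) [ 0.54218432 -0.05770277  0.068     ] [ 0.54237921 -0.05803413  0.068     ]
base (array([ 0.49660556, -0.11142651,  0.00537386]), [array([-0.13057436, -0.00400726]), array([1.31632927e-01, 1.15467031e-04])]) (array([ 0.60418031, -0.09643457,  0.00352774]), [array([-0.23062619,  0.00155429]), array([0.23300316, 0.00155957])])
0.0 [ 0.49618923 -0.11425793  0.        ] [ 0.6049762  -0.09813575  0.        ] 0.10997512447852023 8.429849104558114
0.0 [ 0.49584076 -0.11578515  0.        ] [ 6.04464326e-01 -9.91643308e-02  5.55111512e-17] 0.10988780886788072 8.699523856681951
0.008 [ 0.49708496 -0.1100215   0.008     ] [ 0.60391259 -0.0941897   0.008     ] 0.10799438187082722 8.4298491045581
0.008 [ 0.49670348 -0.10932688  0.008     ] [ 0.60307723 -0.09305032  0.008     ] 0.10761180773536265 8.699523856681916
handle [ 0.52241891 -0.12416826  0.255     ] [ 0.58173557 -0.11748246  0.255     ] [ 0.55207724 -0.12082536  0.255     ] 0.059692266652159445 6.430875091012095
handle [ 0.52310805 -0.10953062  0.261     ] [ 0.57971307 -0.10315046  0.261     ] [ 0.55141056 -0.10634054  0.261     ] 0.05696345022095971 6.430875091012079
holes [ 0.50997634 -0.14020874  0.008     ] [ 0.59917362 -0.12720954  0.008     ] 0.09013953370104798 8.29164692806295
holes [ 0.50971542 -0.14142989  0.008     ] [ 0.59943561 -0.12776143  0.008     ] 0.09075538144163851 8.662143888932619
(array([ 0.54799209, -0.09736621,  0.26432286]), [array([-3.44034135, -0.61005162]), array([-0.00883039, -1.12031835])]) (array([ 0.55283601, -0.11125234,  0.25839459]), [array([ 1.33625748, -0.56089904]), array([-0.38482875, -0.22565179])]) (array([ 0.54977208, -0.10498022,  0.2562216 ]), [array([-1.48538973, -5.95837548]), array([ 0.18618231, -1.71838772]), array([ 2.08133623, -1.42951229])])
```

```bash
python3 -c "
from h import *
t=load('top0')
for uv in [(226,139),(291,135),(223,96)]: print(atz(t,uv,.05))
rows((.620,.3265,.14),np.radians(5.8),5)"
```

```text
[0.7049442  0.25176519 0.05      ]
[0.71390389 0.04102956 0.05      ]
[0.84819532 0.25956098 0.05      ]
[19.3, 5.4, 59.8] [5.97, 0.1, 0.03]
[19.2, 11.6, 58.9] [5.97, 0.1, 0.03]
[19.1, 17.7, 57.4] [5.97, 0.1, 0.03]
[19.0, 23.6, 55.3] [5.97, 0.1, 0.03]
[18.9, 29.2, 52.6] [5.97, 0.1, 0.03]
dist 0.3152763206635597
```

>>> {"op": "servo_tool", "data": {"steps": [{"linear": [19.3, 5.4, 59.8], "turn": [6, 0.1, 0], "fingers": 85}, {"linear": [19.2, 11.6, 59], "turn": [6, 0.1, 0], "fingers": 85}, {"linear": [19, 17.7, 57.4], "turn": [6, 0.1, 0], "fingers": 85}, {"linear": [19, 23.6, 55.3], "turn": [6, 0.1, 0], "fingers": 85}, {"linear": [19, 29.2, 52.6], "turn": [6, 0.1, 0], "fingers": 85}]}}

```text
time_s: 4.05
eef_pos: [0.6211, 0.3247, 0.1415]
tool_rot: [-0.704, -0.037, 0.034, 0.708]
force: [-0.0, -0.8, 0.2]
grip_width: 0.996
```

>>> {"op": "servo_tool", "data": {"steps": [{"linear": [0, 0, 0], "turn": [0, 0, 0], "fingers": 85}, {"linear": [0, 0, 0], "turn": [0, 0, 0], "fingers": 85}, {"linear": [0, 0, 0], "turn": [0, 0, 0], "fingers": 85}, {"linear": [0, 0, 0], "turn": [0, 0, 0], "fingers": 85}, {"linear": [0, 0, 0], "turn": [0, 0, 0], "fingers": 85}]}}

```text
time_s: 4.68
eef_pos: [0.6194, 0.3242, 0.1418]
tool_rot: [-0.706, -0.037, 0.035, 0.706]
force: [-0.1, 0.7, -0.8]
grip_width: 0.995
```

```bash
python3 -c "
from h import *
c=snap('wrist','w4');print(arm.sense()['eef_pos'])
rows((.620,.3265,.025),np.radians(5.8),1)"
```

```text
[0.61926797 0.32429487 0.14155257]
[0.6, 116.6, 2.1] [-0.01, 0.07, 0.17]
dist 0.11657572814683598
```

View pics/w4.png

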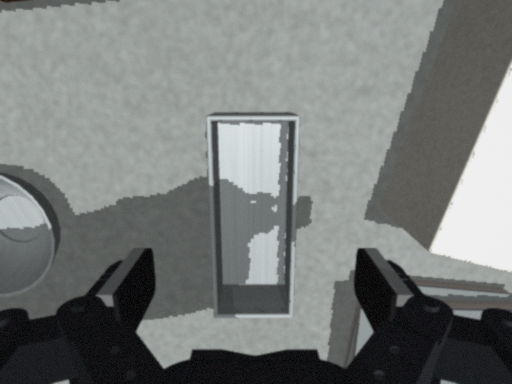

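Run:
```python
from h import *
w=load('w4');w1=load('w1')
W1=[(221.3,128.4),(284.4,128.4),(279.9,270.1),(223.9,270.1)]
W=[(207.5,115),(298.5,115),(294.5,317.5),(213.5,317.5)]
for a,b in zip(W,W1): print(tri([(w,a),(w1,b)])[0].round(4))
X=np.array([atz(w,a,.045) for a in W]);print(X.round(4),X.mean(0)); e=X[2]+X[3]-X[0]-X[1];print(np.linalg.norm(e)/2,np.degrees(np.arctan2(e[0],-e[1])));f=X[1]+X[2]-X[0]-X[3];print('wid',np.linalg.norm(f)/2)
```

```text
[0.5864 0.3804 0.063 ]
[0.6472 0.3828 0.0128]
[0.6598 0.2344 0.0445]
[0.5988 0.2276 0.0437]
[[0.5841 0.3791 0.045 ]
 [0.6421 0.385  0.045 ]
 [0.6597 0.2348 0.045 ]
 [0.5981 0.2287 0.045 ]] [0.62103372 0.30687561 0.045     ]
0.1511645026246881 6.00294875268087
wid 0.060100088088074315
```

>>> {"op": "servo_tool", "data": {"steps": [{"linear": [0, 30, 1], "turn": [0, 0, 0], "fingers": 85}, {"linear": [0, 30, 1], "turn": [0, 0, 0], "fingers": 85}, {"linear": [0, 30, 0], "turn": [0, 0, 0], "fingers": 85}, {"linear": [0, 20, 0], "turn": [0, 0, 0], "fingers": 85}, {"linear": [0, 6, 0], "turn": [0, 0, 0], "fingers": 85}]}}

```text
time_s: 5.35
eef_pos: [0.6185, 0.3262, 0.0237]
tool_rot: [0.706, 0.036, -0.036, -0.706]
force: [-0.8, 0.6, -0.0]
grip_width: 0.995
```

>>> {"op": "servo_tool", "data": {"grip_force": 25, "steps": [{"linear": [0, 0, 0], "turn": [0, 0, 0], "fingers": 85}, {"linear": [0, 0, 0], "turn": [0, 0, 0], "fingers": 75}, {"linear": [0, 0, 0], "turn": [0, 0, 0], "fingers": 65}, {"linear": [0, 0, 0], "turn": [0, 0, 0], "fingers": 50}, {"linear": [0, 0, 0], "turn": [0, 0, 0], "fingers": 50}]}}

```text
time_s: 5.98
eef_pos: [0.6198, 0.3266, 0.0261]
tool_rot: [-0.706, -0.038, 0.035, 0.706]
force: [0.1, -0.2, 6.2]
grip_width: 0.703
```

>>> {"op": "servo_tool", "data": {"steps": [{"linear": [0, 0, 0], "turn": [0, 0, 0], "fingers": 50}, {"linear": [0, 0, 0], "turn": [0, 0, 0], "fingers": 50}, {"linear": [0, 0, 0], "turn": [0, 0, 0], "fingers": 50}, {"linear": [0, 0, 0], "turn": [0, 0, 0], "fingers": 50}, {"linear": [0, 0, 0], "turn": [0, 0, 0], "fingers": 50}]}}

```text
time_s: 6.6
eef_pos: [0.6198, 0.3266, 0.0261]
tool_rot: [-0.706, -0.038, 0.035, 0.706]
force: [-1.4, -0.1, 5.4]
grip_width: 0.697
```

```bash
python3 -c "
from h import *
c=snap('wrist','w5');s=arm.sense();print(s['eef_pos'],s['force'],s['grip_width']*85)"
```

```text
[0.61976711 0.32662163 0.02609508] [-0.67165734  0.28381372  5.77261543] 59.114859823654896
```

View pics/w5.png

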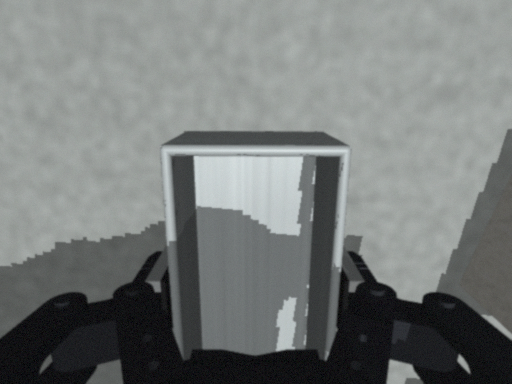

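Run:
```python
from h import *
w=load('w5');A=atz(w,(162,147.5),.045);B=atz(w,(350,147.5),.045);m=(A+B)/2
s=arm.sense();print(A,B,Ro.from_quat(s['tool_rot']).inv().apply(m-s['eef_pos'])*1000, np.linalg.norm(A-B),np.degrees(np.arctan2((B-A)[1],(B-A)[0])))
rows((.5315,.0144,.031),np.radians(8.5),6)
```

```text
[0.58531162 0.3782639  0.045     ] [0.64449433 0.38423366 0.045     ] [  0.8156668  -18.87983827  54.84585183] 0.05948302766353966 5.759945624359114
[-20.0, -0.9, -50.3] [-0.0, -0.44, 0.03]
[-20.3, -0.9, -50.1] [-0.0, -0.44, 0.03]
[-20.7, -0.9, -49.9] [-0.0, -0.44, 0.03]
[-21.1, -0.9, -49.8] [-0.0, -0.44, 0.03]
[-21.5, -0.8, -49.6] [-0.0, -0.44, 0.03]
[-21.9, -0.8, -49.5] [-0.0, -0.44, 0.03]
dist 0.3244957450397154
```

>>> {"op": "servo_tool", "data": {"steps": [{"linear": [0, -5, 0], "turn": [0, 0, 0], "fingers": 50}, {"linear": [-10, 0, -25], "turn": [0, -0.4, 0], "fingers": 50}, {"linear": [-21, 0, -50], "turn": [0, -0.4, 0], "fingers": 50}, {"linear": [-21, 0, -50], "turn": [0, -0.4, 0], "fingers": 50}, {"linear": [-21, 0, -50], "turn": [0, -0.4, 0], "fingers": 50}]}}

```text
time_s: 7.28
eef_pos: [0.5657, 0.1428, 0.0296]
tool_rot: [-0.706, -0.047, 0.046, 0.706]
force: [0.2, -0.6, -1.7]
grip_width: 0.695
```

>>> {"op": "servo_tool", "data": {"steps": [{"linear": [-21, 0, -40], "turn": [0, -0.4, 0], "fingers": 50}, {"linear": [-15, 0, -25], "turn": [0, -0.4, 0], "fingers": 50}, {"linear": [0, 0, 0], "turn": [0, -0.2, 0], "fingers": 50}, {"linear": [0, 0, 0], "turn": [0, 0, 0], "fingers": 50}, {"linear": [0, 0, 0], "turn": [0, 0, 0], "fingers": 50}]}}

```text
time_s: 7.9
eef_pos: [0.5398, 0.0757, 0.0298]
tool_rot: [-0.705, -0.053, 0.052, 0.705]
force: [0.1, 0.8, -2.0]
grip_width: 0.698
```

```bash
python3 -c "
from h import *
c=snap('top','t6');crop('t6',250,130,400,230,5,'t6c');c=snap('scene','s6');crop('s6',140,140,300,330,3,'s6c');s=arm.sense();print(s['eef_pos'],s['force'],s['grip_width']*85)
rows((.5315,.0144,.031),np.radians(8.5),2)"
```

```text
[0.5397152  0.07570779 0.02968081] [-0.58816393  0.53740216 -2.18273022] 59.593101050691466
[-8.6, -0.7, -29.7] [-0.0, 0.02, 0.06]
[-8.6, -0.7, -29.7] [-0.0, 0.02, 0.06]
dist 0.061869821609729314
```

View pics/t6c.png

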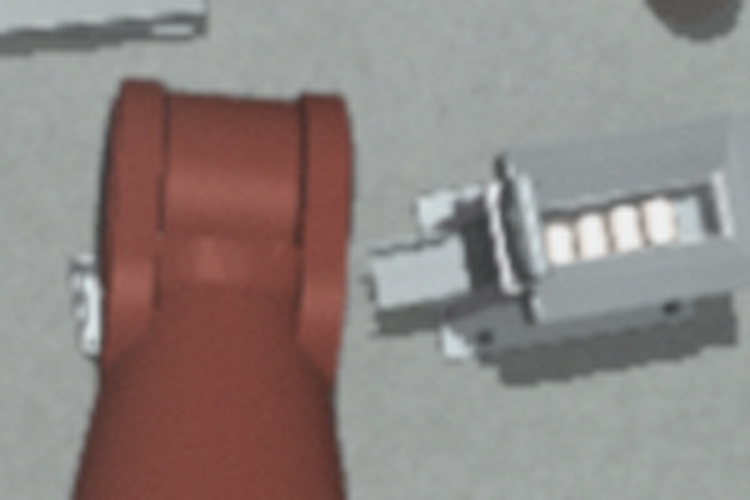

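View pics/s6c.png

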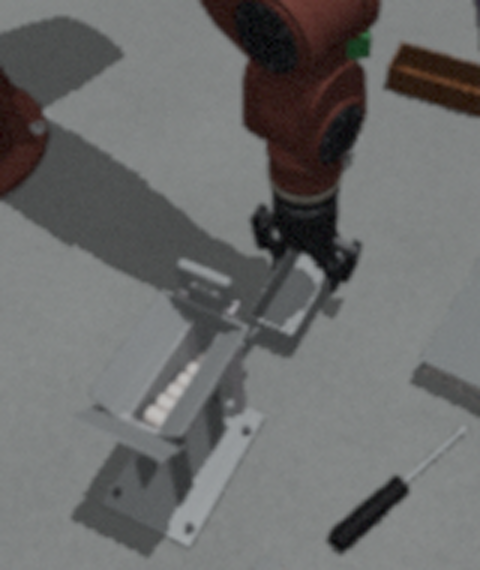

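```bash
python3 -c "
from h import *
c=load('s6');t=load('t6')
for z in (.05,.1,.15,.2,.25,.3,.4,.5): print(z,(proj(c,(.5397,.0757,z))-140)*3, atz(t,(320,160),z))"
```

```text
0.05 [304.3410005  264.33824553] [ 0.63003149 -0.04998369  0.05      ]
0.1 [304.26583468 239.40160289] [ 0.62160809 -0.04196549  0.1       ]
0.15 [304.18601733 212.92179379] [ 0.61318469 -0.03394729  0.15      ]
0.2 [304.1011029  184.75099969] [ 0.60476129 -0.02592909  0.2       ]
0.25 [304.01058703 154.72190013] [ 0.59633789 -0.01791089  0.25      ]
0.3 [303.91389657 122.64434693] [ 0.58791449 -0.00989269  0.3       ]
0.4 [303.6992796   51.44407999] [0.5710677  0.00614371 0.4       ]
0.5 [303.4507563  -31.00478829] [0.5542209  0.02218011 0.5       ]
```

>>> {"op": "servo_tool", "data": {"steps": [{"linear": [-5, 0, -15], "turn": [0, 0, 0], "fingers": 50}, {"linear": [-5, 0, -15], "turn": [0, 0, 0], "fingers": 50}, {"linear": [-5, 0, -15], "turn": [0, 0, 0], "fingers": 50}, {"linear": [-2, 0, -14], "turn": [0, 0, 0], "fingers": 50}, {"linear": [0, 0, 0], "turn": [0, 0, 0], "fingers": 50}]}}

```text
time_s: 8.62
eef_pos: [0.5317, 0.0129, 0.0299]
tool_rot: [-0.705, -0.052, 0.051, 0.705]
force: [0.2, -0.0, -2.5]
grip_width: 0.694
```

```bash
python3 -c "
from h import *
c=snap('wrist','w7');c=snap('scene','s7');crop('s7',140,140,300,330,3,'s7c');s=arm.sense();print(s['eef_pos'],s['force'],s['grip_width']*85)
rows((.5315,.0144,.031),np.radians(8.5),1)
w=load('w7')"
```

```text
[0.53156062 0.01400756 0.02979353] [-0.26165946  0.20743127 -2.16088852] 59.255567529845116
[0.0, -1.2, 0.4] [-0.01, -0.06, 0.14]
dist 0.00127013730782826
```

View pics/s7c.png

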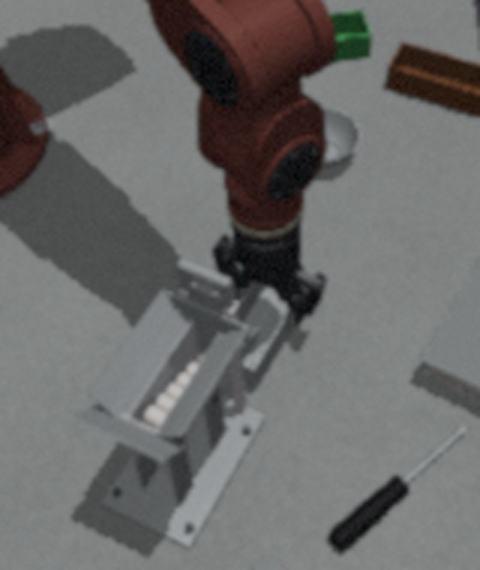

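View pics/w7.png

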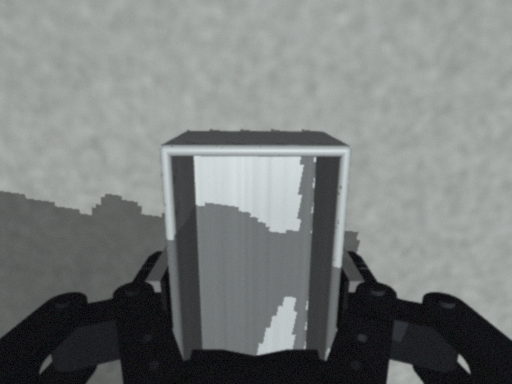

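>>> {"op": "servo_tool", "data": {"steps": [{"linear": [0, 2, 0], "turn": [0, 0, 0], "fingers": 50}, {"linear": [0, 2, 0], "turn": [0, 0, 0], "fingers": 50}, {"linear": [0, 0, 0], "turn": [0, 0, 0], "fingers": 50}, {"linear": [0, 0, 0], "turn": [0, 0, 0], "fingers": 65}, {"linear": [0, 0, 0], "turn": [0, 0, 0], "fingers": 75}]}}

```text
time_s: 9.35
eef_pos: [0.5316, 0.0142, 0.0257]
tool_rot: [-0.705, -0.053, 0.051, 0.705]
force: [-0.4, -0.5, -0.2]
grip_width: 0.879
```

>>> {"op": "servo_tool", "data": {"steps": [{"linear": [0, 0, 0], "turn": [0, 0, 0], "fingers": 85}, {"linear": [0, 0, 0], "turn": [0, 0, 0], "fingers": 85}, {"linear": [0, 0, 0], "turn": [0, 0, 0], "fingers": 85}, {"linear": [0, -10, 0], "turn": [0, 0, 0], "fingers": 85}, {"linear": [0, -30, 0], "turn": [0, 0, 0], "fingers": 85}]}}

```text
time_s: 9.98
eef_pos: [0.5302, 0.0144, 0.0653]
tool_rot: [-0.705, -0.052, 0.052, 0.706]
force: [0.7, -0.7, 0.1]
grip_width: 0.995
```

```bash
python3 -c "
from h import *
s=arm.sense();print(s['qpos'].round(2))
rows((.551,.075,.3125),np.radians(8.5),5)"
```

```text
[-0.22 -0.06 -0.4   1.23  0.    1.2 ]
[5.9, -49.4, 11.4] [-0.01, -0.01, -0.0]
[5.9, -49.4, 11.4] [-0.01, -0.01, -0.0]
[5.9, -49.4, 11.4] [-0.01, -0.01, -0.0]
[5.9, -49.4, 11.4] [-0.01, -0.01, -0.0]
[5.9, -49.4, 11.4] [-0.01, -0.01, -0.0]
dist 0.25534142153177414
```

>>> {"op": "servo_tool", "data": {"steps": [{"linear": [0, -40, 12], "turn": [0, 0, 0], "fingers": 85}, {"linear": [5, -50, 15], "turn": [0, 0, 0], "fingers": 85}, {"linear": [8, -50, 15], "turn": [-10, 0, 0], "fingers": 85}, {"linear": [8, -45, 25], "turn": [-10, 0, 0], "fingers": 85}, {"linear": [8, -20, 40], "turn": [-10, 0, 0], "fingers": 85}]}}

```text
time_s: 10.6
eef_pos: [0.5443, 0.1369, 0.2572]
tool_rot: [0.865, 0.067, -0.031, -0.497]
force: [0.8, -0.3, -0.5]
grip_width: 0.99
```

>>> {"op": "servo_tool", "data": {"steps": [{"linear": [0, 0, 0], "turn": [-8, 0, 0], "fingers": 85}, {"linear": [0, 0, 0], "turn": [0, 0, 0], "fingers": 85}, {"linear": [0, 0, 0], "turn": [0, 0, 0], "fingers": 85}, {"linear": [0, 0, 0], "turn": [0, 0, 0], "fingers": 85}, {"linear": [0, 0, 0], "turn": [0, 0, 0], "fingers": 85}]}}

```text
time_s: 11.22
eef_pos: [0.5424, 0.1349, 0.2517]
tool_rot: [0.896, 0.066, -0.03, -0.438]
force: [-0.7, 0.5, 0.3]
grip_width: 0.993
```

```bash
python3 -c "
from h import *
c=snap('wrist','w8');s=arm.sense();print(s['eef_pos'],s['time_s'])"
```

```text
[0.54237682 0.13509067 0.25152709] 11.275
```

View pics/w8.png

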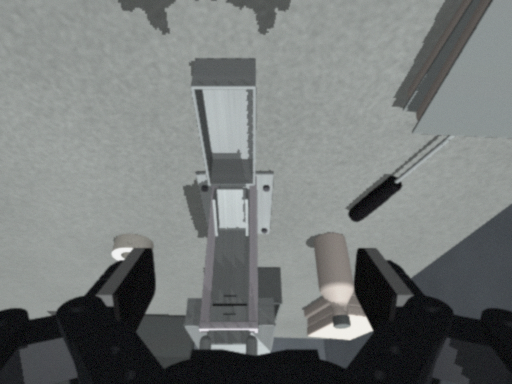

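```bash
python3 -c "
from h import *
crop('w8',180,275,285,355,7,'w8g');crop('w8',180,50,285,245,3,'w8p')"
```

```text
(no output)
```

View pics/w8g.png

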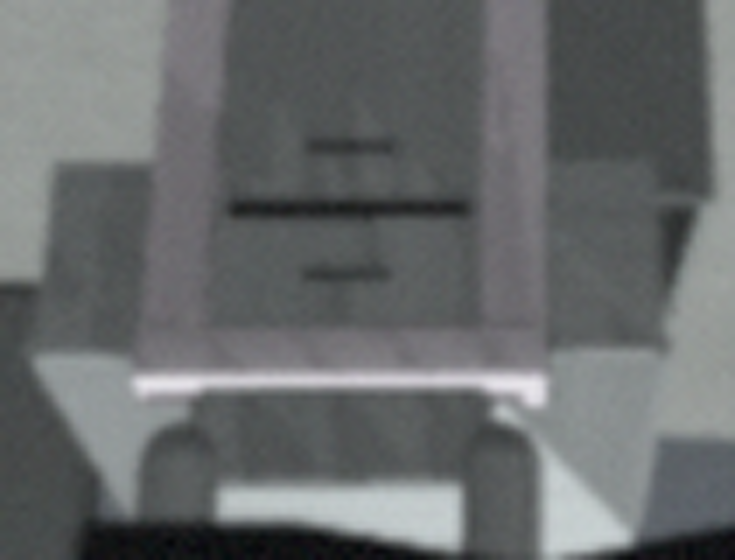

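View pics/w8p.png

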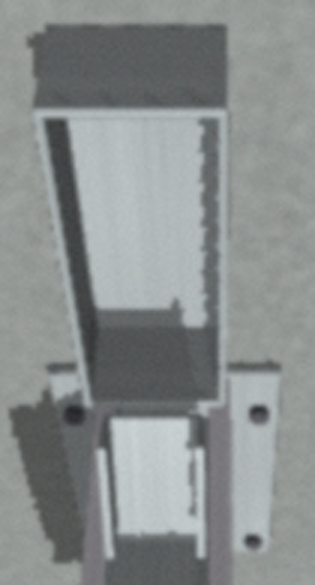

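Run:
```python
from h import *
w=load('w8')
P=[(180+a/3,50+b/3) for a,b in[(35,110),(228,110),(224,404),(88,404)]]
X=np.array([atz(w,p,.045) for p in P]);print(X.round(4))
yaw=np.radians(8.5);out=np.array([-np.sin(yaw),np.cos(yaw)]);lat=np.array([np.cos(yaw),np.sin(yaw)])
l8=atz(w,(180+151/3,50+416/3),.068);print('lip',l8)
lip=np.array([.5423,-.0578])
for x in X: d=x[:2]-lip; print('along',(d@out*1000).round(1),'lat',(d@lat*1000).round(1))
# gate plane
g=lip-.055*out
def onpl(uv,off=0):
    o,d=ray(w,uv);t=((g+off*out-o[:2])@out)/(d[:2]@out);return o+t*d
for n,a,b in[('40',350,146),('30',350,208),('20',347,273),('barfront top',340,370),('bar back top',340,392),('plate top',340,484)]:
    print(n,onpl((180+a/7,275+b/7)).round(4))
```

```text
[[ 0.4952  0.0641  0.045 ]
 [ 0.5539  0.0725  0.045 ]
 [ 0.5743 -0.0757  0.045 ]
 [ 0.5169 -0.0837  0.045 ]]
lip [ 0.54241962 -0.05746452  0.068     ]
along 127.5 lat -28.6
along 127.2 lat 30.7
along -22.4 lat 29.0
along -21.9 lat -28.9
40 [ 0.551  -0.1121  0.1775]
30 [ 0.5514 -0.1121  0.1875]
20 [ 0.5513 -0.1121  0.1976]
barfront top [ 0.5508 -0.1121  0.2121]
bar back top [ 0.551  -0.1121  0.2153]
plate top [ 0.5515 -0.112   0.2284]
```

>>> {"op": "servo_tool", "data": {"steps": [{"linear": [0, -20, 0], "turn": [10, 0, 0], "fingers": 85}, {"linear": [0, -25, 0], "turn": [10, 0, 0], "fingers": 60}, {"linear": [0, -25, 0], "turn": [10, 0, 0], "fingers": 60}, {"linear": [0, -25, 0], "turn": [8, 0, 0], "fingers": 60}, {"linear": [0, 0, 0], "turn": [0, -10, 0], "fingers": 60}]}}

```text
time_s: 11.9
eef_pos: [0.538, 0.169, 0.3403]
tool_rot: [-0.697, -0.116, 0.111, 0.699]
force: [-0.2, 0.3, -1.0]
grip_width: 0.7
```

>>> {"op": "servo_tool", "data": {"steps": [{"linear": [0, 0, 0], "turn": [0, -10, 0], "fingers": 60}, {"linear": [0, 0, 0], "turn": [0, -10, 0], "fingers": 60}, {"linear": [0, 0, 0], "turn": [0, -10, 0], "fingers": 60}, {"linear": [0, 0, 0], "turn": [0, -10, 0], "fingers": 60}, {"linear": [0, 0, 0], "turn": [0, -10, 0], "fingers": 60}]}}

```text
time_s: 12.52
eef_pos: [0.5369, 0.1703, 0.3376]
tool_rot: [0.584, 0.4, -0.398, -0.583]
force: [0.6, -0.8, 0.6]
grip_width: 0.697
```

>>> {"op": "servo_tool", "data": {"steps": [{"linear": [0, 0, 0], "turn": [0, -10, 0], "fingers": 60}, {"linear": [0, 0, 0], "turn": [0, -10, 0], "fingers": 60}, {"linear": [0, 0, 0], "turn": [0, -10, 0], "fingers": 60}, {"linear": [0, 0, 0], "turn": [0, 0, 0], "fingers": 60}, {"linear": [0, 0, 0], "turn": [0, 0, 0], "fingers": 60}]}}

```text
time_s: 13.15
eef_pos: [0.5368, 0.1706, 0.3374]
tool_rot: [0.463, 0.535, -0.534, -0.462]
force: [0.5, 0.2, 0.4]
grip_width: 0.706
```

```bash
python3 -c "
from h import *
s=arm.sense();print(s['eef_pos'],s['qpos'].round(2),s['time_s'],s['grip_width']*85)
rows((.5507,-.112,.345),np.radians(98.5),5)"
```

```text
[0.53681665 0.17055211 0.33744199] [ 0.08  0.03  0.18  1.72  0.   -0.07] 13.15 59.98043437040763
[-56.3, -1.5, 5.3] [0.03, -0.05, 0.0]
[-56.3, -1.5, 5.4] [0.03, -0.05, 0.0]
[-56.3, -1.5, 5.4] [0.03, -0.05, 0.0]
[-56.3, -1.5, 5.5] [0.03, -0.05, 0.0]
[-56.3, -1.5, 5.6] [0.03, -0.05, 0.0]
dist 0.2829939289737644
```

>>> {"op": "servo_tool", "data": {"steps": [{"linear": [-56, -1.5, 5.4], "turn": [0, 0, 0], "fingers": 60}, {"linear": [-56, -1.5, 5.4], "turn": [0, 0, 0], "fingers": 60}, {"linear": [-56, -1.5, 5.4], "turn": [0, 0, 0], "fingers": 60}, {"linear": [-56, -1.5, 5.4], "turn": [0, 0, 0], "fingers": 60}, {"linear": [-57, -1.5, 5.4], "turn": [0, 0, 0], "fingers": 60}]}}

```text
time_s: 13.78
eef_pos: [0.5513, -0.113, 0.345]
tool_rot: [0.463, 0.536, -0.534, -0.462]
force: [1.6, -0.2, 0.3]
grip_width: 0.702
```

>>> {"op": "servo_tool", "data": {"steps": [{"linear": [0, 0, 0], "turn": [0, 0, 0], "fingers": 60}, {"linear": [0, 0, 0], "turn": [0, 0, 0], "fingers": 60}, {"linear": [0, 0, 0], "turn": [0, 0, 0], "fingers": 60}, {"linear": [0, 0, 0], "turn": [0, 0, 0], "fingers": 60}, {"linear": [0, 0, 0], "turn": [0, 0, 0], "fingers": 60}]}}

```text
time_s: 14.4
eef_pos: [0.5515, -0.1105, 0.3448]
tool_rot: [0.462, 0.536, -0.535, -0.461]
force: [0.4, 0.2, -0.7]
grip_width: 0.701
```

```bash
python3 -c "
from h import *
c=snap('wrist','w9');c=snap('scene','s9');crop('s9',130,150,290,330,3,'s9c')
s=arm.sense();print(s['eef_pos'],s['qpos'].round(2),s['time_s'],s['grip_width']*85)
rows((.5507,-.112,.2565),np.radians(98.5),1)"
```

```text
[ 0.55150395 -0.11073613  0.34479295] [-0.43  0.03  0.2   1.74  0.   -0.58] 14.5 59.51260936018742
[-1.1, 88.3, 1.2] [0.14, 0.0, -0.01]
dist 0.08830565763683064
```

View pics/w9.png

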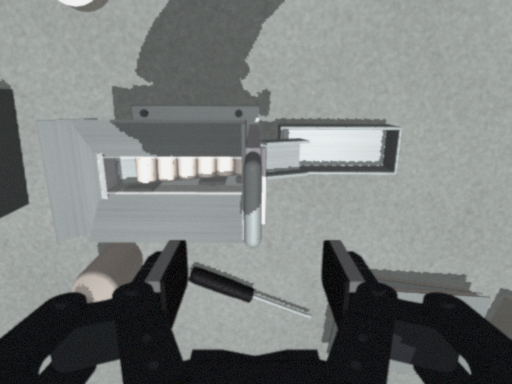

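View pics/s9c.png

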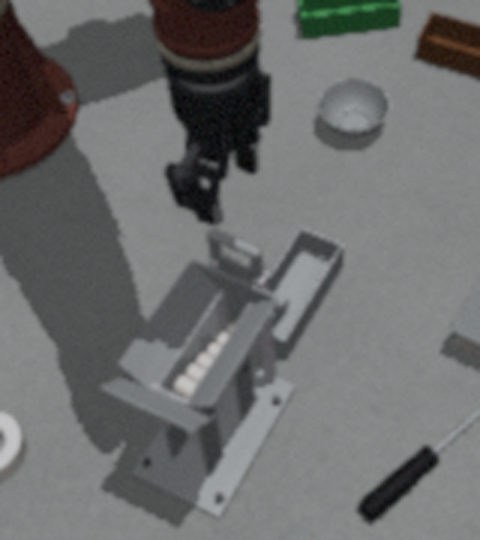

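```bash
python3 -c "
from h import *
w=load('w9');w3=load('w3')
lat=np.array([np.cos(np.radians(8.5)),np.sin(np.radians(8.5)),0])
for z in(.255,.258,.261):
  for k in(-.03,.03): print(z,k,proj(w,np.array([.5507,-.112,z])+k*lat).round(1))
h1=(185+80/5,230+480/5);h2=(185+398/5,230+480/5)
print(tri([(w,(252.5,150)),(w3,h1)]),tri([(w,(254,245)),(w3,h2)]))
"
```

```text
0.255 -0.03 [251.6 157.4]
0.255 0.03 [251.8 243.2]
0.258 -0.03 [251.5 158.2]
0.258 0.03 [251.8 245. ]
0.261 -0.03 [251.5 159.1]
0.261 0.03 [251.8 246.9]
(array([ 0.51935507, -0.11693348,  0.25727435]), [array([-1.37191416,  5.30329534]), array([-3.64890834, -0.91827827])]) (array([ 0.57981609, -0.10620243,  0.25956364]), [array([-0.09626242,  0.53363082]), array([-0.36264319, -0.19077248])])
```

>>> {"op": "servo_tool", "data": {"steps": [{"linear": [0, 25, 1], "turn": [0, 0, 0], "fingers": 60}, {"linear": [-0.5, 25, 0], "turn": [0, 0, 0], "fingers": 60}, {"linear": [0, 25, 0], "turn": [0, 0, 0], "fingers": 50}, {"linear": [0, 13, 0], "turn": [0, 0, 0], "fingers": 40}, {"linear": [0, 0, 0], "turn": [0, 0, 0], "fingers": 40}]}}

```text
time_s: 15.12
eef_pos: [0.5504, -0.1116, 0.2562]
tool_rot: [0.462, 0.536, -0.535, -0.462]
force: [0.5, 0.2, -0.7]
grip_width: 0.467
```

```bash
python3 -c "
from h import *
c=snap('wrist','w10')
s=arm.sense();print(s['eef_pos'],s['force'],s['time_s'],s['grip_width']*85)"
```

```text
[ 0.55075993 -0.11172943  0.25714305] [-0.11647153 -0.26639301 -0.23655141] 15.175 40.10860240523155
```

View pics/w10.png

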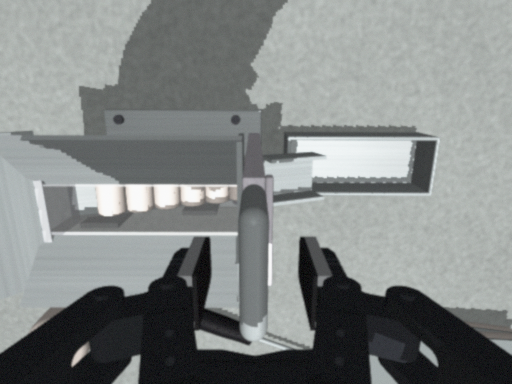

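The bar is centred between the pads (bar at column 253, pads at about 205 and 303). Closing on it.

>>> {"op": "servo_tool", "data": {"grip_force": 60, "steps": [{"linear": [0, 0, 0], "turn": [0, 0, 0], "fingers": 25}, {"linear": [0, 0, 0], "turn": [0, 0, 0], "fingers": 15}, {"linear": [0, 0, 0], "turn": [0, 0, 0], "fingers": 5}, {"linear": [0, 0, 0], "turn": [0, 0, 0], "fingers": 5}, {"linear": [0, 0, 0], "turn": [0, 0, 0], "fingers": 5}]}}

```text
time_s: 15.8
eef_pos: [0.5511, -0.1119, 0.2575]
tool_rot: [0.463, 0.536, -0.535, -0.461]
force: [-0.6, 0.8, 5.1]
grip_width: 0.115
```

>>> {"op": "servo_tool", "data": {"steps": [{"linear": [0, 0, 0], "turn": [0, 0, 0], "fingers": 5}, {"linear": [0, 0, 0], "turn": [0, 0, 0], "fingers": 5}, {"linear": [0, 0, 0], "turn": [0, 0, 0], "fingers": 5}, {"linear": [0, 0, 0], "turn": [0, 0, 0], "fingers": 5}, {"linear": [0, 0, 0], "turn": [0, 0, 0], "fingers": 5}]}}

```text
time_s: 16.42
eef_pos: [0.5511, -0.1119, 0.2575]
tool_rot: [0.463, 0.536, -0.535, -0.461]
force: [-0.2, 0.0, 6.3]
grip_width: 0.117
```

```bash
python3 -c "
from h import *
c=snap('wrist','w11')
s=arm.sense();print(s['eef_pos'],s['force'],s['time_s'],s['grip_width']*85)"
```

```text
[ 0.55105664 -0.11191968  0.25748495] [ 0.04183168 -0.03673543  5.06010014] 16.475 9.825951237687768
```

>>> {"op": "servo_tool", "data": {"steps": [{"linear": [0, -6, 0], "turn": [0, 0, 0], "fingers": 5}, {"linear": [0, -6, 0], "turn": [0, 0, 0], "fingers": 5}, {"linear": [0, -6, 0], "turn": [0, 0, 0], "fingers": 5}, {"linear": [0, -6, 0], "turn": [0, 0, 0], "fingers": 5}, {"linear": [0, -2, 0], "turn": [0, 0, 0], "fingers": 5}]}}

```text
time_s: 17.1
eef_pos: [0.551, -0.1119, 0.2811]
tool_rot: [0.462, 0.536, -0.535, -0.462]
force: [6.3, -2.6, -11.5]
grip_width: 0.114
```

```bash
python3 -c "
from h import *
c=snap('wrist','w12')
s=arm.sense();print(s['eef_pos'],s['force'],s['time_s'],s['grip_width']*85)"
```

```text
[ 0.55098273 -0.11189501  0.28129107] [ 5.58092272 -1.10904485 -9.66302049] 17.15 9.620024060617226
```

View pics/w12.png

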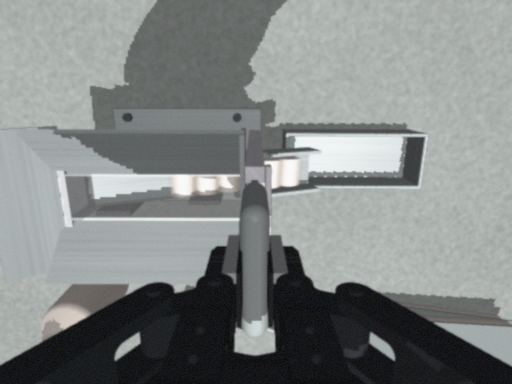

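>>> {"op": "servo_tool", "data": {"steps": [{"linear": [0, -2, 0], "turn": [0, 0, 0], "fingers": 5}, {"linear": [0, -1.5, 0], "turn": [0, 0, 0], "fingers": 5}, {"linear": [0, 0, 0], "turn": [0, 0, 0], "fingers": 5}, {"linear": [0, 0, 0], "turn": [0, 0, 0], "fingers": 5}, {"linear": [0, 0, 0], "turn": [0, 0, 0], "fingers": 5}]}}

```text
time_s: 17.77
eef_pos: [0.551, -0.1119, 0.2845]
tool_rot: [0.462, 0.536, -0.535, -0.462]
force: [5.6, -2.0, -9.0]
grip_width: 0.115
```

>>> {"op": "servo_tool", "data": {"steps": [{"linear": [0, 0, 0], "turn": [0, 0, 0], "fingers": 5}, {"linear": [0, 0, 0], "turn": [0, 0, 0], "fingers": 5}, {"linear": [0, 0, 0], "turn": [0, 0, 0], "fingers": 5}, {"linear": [0, 0, 0], "turn": [0, 0, 0], "fingers": 5}, {"linear": [0, 0, 0], "turn": [0, 0, 0], "fingers": 5}]}}

```text
time_s: 18.4
eef_pos: [0.551, -0.1119, 0.2845]
tool_rot: [0.462, 0.536, -0.535, -0.462]
force: [7.2, -1.5, -9.9]
grip_width: 0.116
```

```bash
python3 -c "
from h import *
c=snap('wrist','w13')
s=arm.sense();print(s['eef_pos'],s['force'],s['time_s'],s['grip_width']*85)"
```

```text
[ 0.55095361 -0.11189641  0.28451996] [ 5.51584335 -1.73274558 -9.5439356 ] 18.45 9.752937643653555
```

View pics/w13.png

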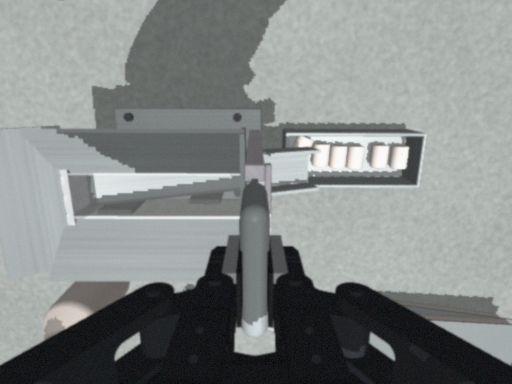

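All six canisters are in the pan, at columns 300–400. I'll release, back off and read the gate.

>>> {"op": "servo_tool", "data": {"steps": [{"linear": [0, 0, 0], "turn": [0, 0, 0], "fingers": 15}, {"linear": [0, 0, 0], "turn": [0, 0, 0], "fingers": 30}, {"linear": [0, 0, 0], "turn": [0, 0, 0], "fingers": 45}, {"linear": [0, 0, 0], "turn": [0, 0, 0], "fingers": 60}, {"linear": [0, 0, 0], "turn": [0, 0, 0], "fingers": 60}]}}

```text
time_s: 19.08
eef_pos: [0.5507, -0.1117, 0.2863]
tool_rot: [0.462, 0.536, -0.535, -0.461]
force: [-0.5, -0.5, 0.5]
grip_width: 0.702
```

>>> {"op": "servo_tool", "data": {"steps": [{"linear": [0, -20, 0], "turn": [0, 0, 0], "fingers": 60}, {"linear": [0, -30, 0], "turn": [0, 0, 0], "fingers": 60}, {"linear": [0, -30, 0], "turn": [0, 0, 0], "fingers": 60}, {"linear": [55, 0, 0], "turn": [0, 10, 0], "fingers": 60}, {"linear": [50, 0, -10], "turn": [0, 10, 0], "fingers": 60}]}}

```text
time_s: 19.7
eef_pos: [0.5534, -0.0068, 0.3672]
tool_rot: [0.55, 0.446, -0.444, -0.548]
force: [0.5, -0.1, -0.0]
grip_width: 0.703
```

>>> {"op": "servo_tool", "data": {"steps": [{"linear": [50, 0, -20], "turn": [0, 10, 0], "fingers": 60}, {"linear": [45, 0, -20], "turn": [0, 10, 0], "fingers": 60}, {"linear": [40, 0, 0], "turn": [0, 10, 0], "fingers": 60}, {"linear": [0, 0, 0], "turn": [0, 10, 0], "fingers": 60}, {"linear": [0, 0, 0], "turn": [0, 10, 0], "fingers": 60}]}}

```text
time_s: 20.32
eef_pos: [0.6396, 0.1066, 0.366]
tool_rot: [0.686, 0.173, -0.172, -0.686]
force: [-0.3, -0.1, 0.3]
grip_width: 0.701
```

```bash
python3 -c "
from h import *
s=arm.sense();print(s['eef_pos'],s['force'],s['time_s'],s['grip_width']*85)
rows((.545,.12,.30),np.radians(8.5),5)"
```

```text
[0.63955936 0.10659132 0.3659587 ] [-0.30913618 -0.09700673  0.29214023] 20.325 59.583806306494616
[-15.4, 13.2, 11.3] [0.0, 3.94, 0.02]
[-16.2, 13.2, 10.2] [0.0, 3.94, 0.02]
[-16.8, 13.2, 9.1] [0.0, 3.94, 0.02]
[-17.4, 13.2, 7.9] [0.0, 3.94, 0.02]
[-17.9, 13.2, 6.7] [0.0, 3.94, 0.02]
dist 0.11606814717902483
```

>>> {"op": "servo_tool", "data": {"steps": [{"linear": [-16, 14, 11], "turn": [0, 4, 0], "fingers": 60}, {"linear": [-16, 14, 10], "turn": [0, 4, 0], "fingers": 60}, {"linear": [-17, 14, 9], "turn": [0, 4, 0], "fingers": 60}, {"linear": [-17, 14, 8], "turn": [0, 4, 0], "fingers": 60}, {"linear": [-18, 14, 7], "turn": [0, 4, 0], "fingers": 60}]}}

```text
time_s: 20.95
eef_pos: [0.5441, 0.1188, 0.2959]
tool_rot: [-0.705, -0.052, 0.051, 0.705]
force: [-0.9, 1.0, 0.4]
grip_width: 0.702
```

>>> {"op": "servo_tool", "data": {"steps": [{"linear": [0, 0, 0], "turn": [-10, 0, 0], "fingers": 60}, {"linear": [0, 0, 0], "turn": [-10, 0, 0], "fingers": 60}, {"linear": [0, 0, 0], "turn": [-10, 0, 0], "fingers": 60}, {"linear": [0, 0, 0], "turn": [-10, 0, 0], "fingers": 60}, {"linear": [0, 0, 0], "turn": [0, 0, 0], "fingers": 60}]}}

```text
time_s: 21.58
eef_pos: [0.5439, 0.1204, 0.2939]
tool_rot: [0.904, 0.068, -0.033, -0.421]
force: [-0.4, 0.4, -0.4]
grip_width: 0.702
```

>>> {"op": "servo_tool", "data": {"steps": [{"linear": [0, 0, 0], "turn": [0, 0, 0], "fingers": 60}, {"linear": [0, 0, 0], "turn": [0, 0, 0], "fingers": 60}, {"linear": [0, 0, 0], "turn": [0, 0, 0], "fingers": 60}, {"linear": [0, 0, 0], "turn": [0, 0, 0], "fingers": 60}, {"linear": [0, 0, 0], "turn": [0, 0, 0], "fingers": 60}]}}

```text
time_s: 22.2
eef_pos: [0.5448, 0.1186, 0.2964]
tool_rot: [0.904, 0.067, -0.03, -0.422]
force: [-0.4, 0.3, 0.2]
grip_width: 0.706
```

```bash
python3 -c "
from h import *
c=snap('wrist','w14')
s=arm.sense();print(s['eef_pos'],s['force'],s['time_s'],s['grip_width']*85)"
```

```text
[0.54476039 0.11863557 0.29633733] [-0.74538396 -0.40009632 -0.18573672] 22.25 59.50486929235976
```

View pics/w14.png

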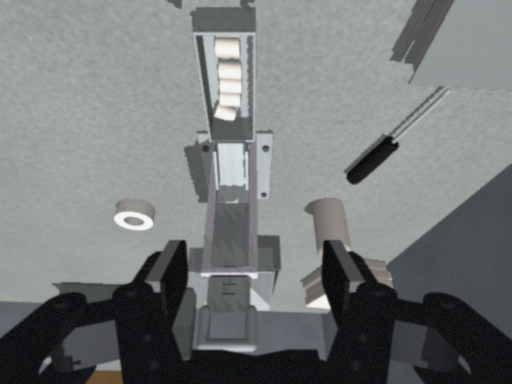

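```bash
python3 -c "
from h import *
crop('w14',190,250,275,335,9 if 0 else 7,'w14g');crop('w14',180,0,280,140,4,'w14p')"
```

```text
(no output)
```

View pics/w14g.png

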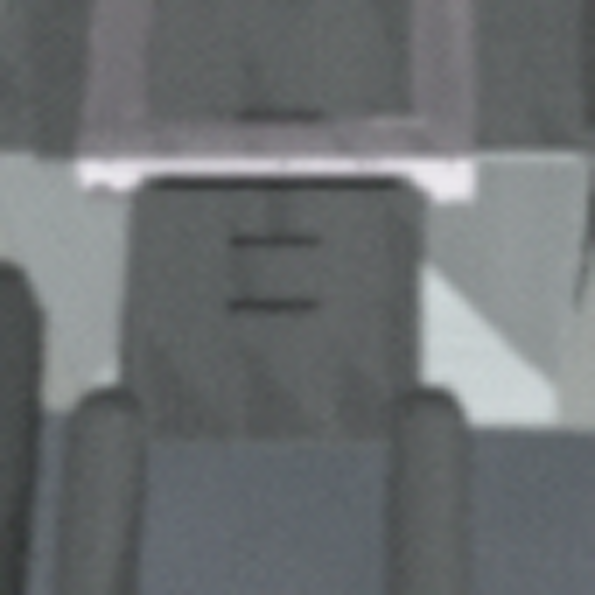

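View pics/w14p.png

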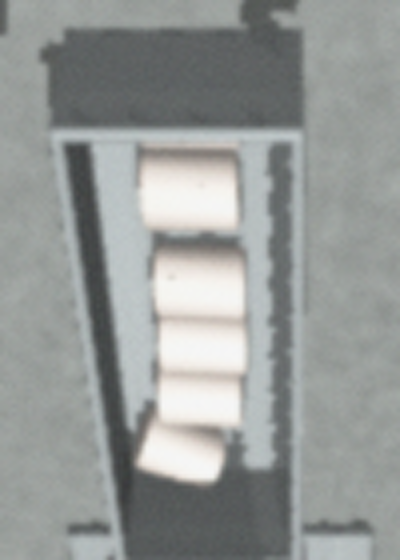

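```bash
python3 -c "
from h import *
c=snap('top','t15');crop('t15',270,140,410,220,5,'t15c');crop('w13',265,115,435,200,4,'w13p');c=snap('scene','s15');crop('s15',160,180,290,330,4,'s15c');print(arm.sense()['time_s'])"
```

```text
22.35
```

View pics/t15c.png

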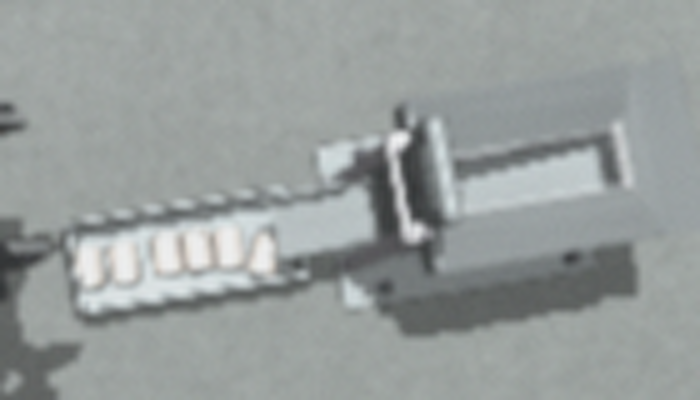

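View pics/w13p.png

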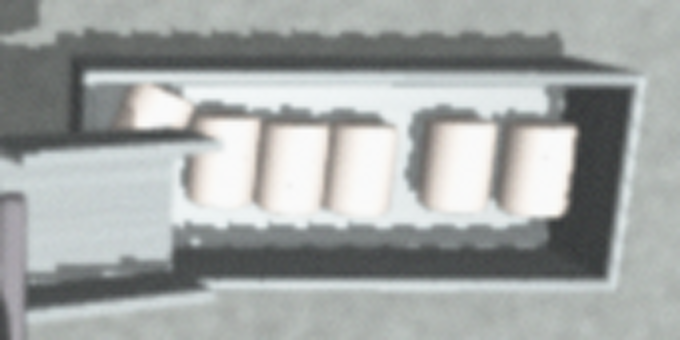

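View pics/s15c.png

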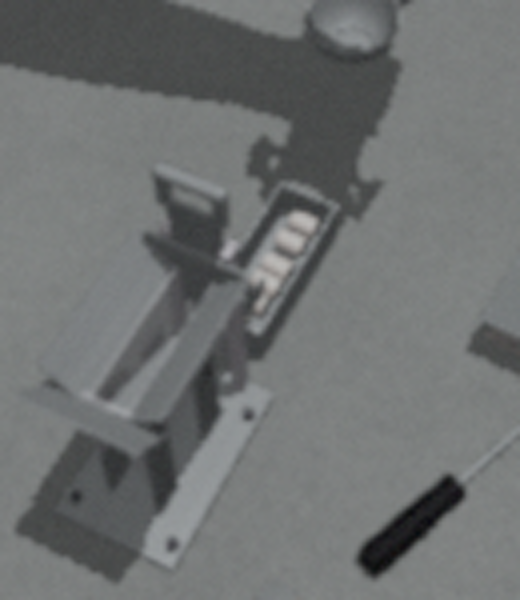

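View pics/t15.png

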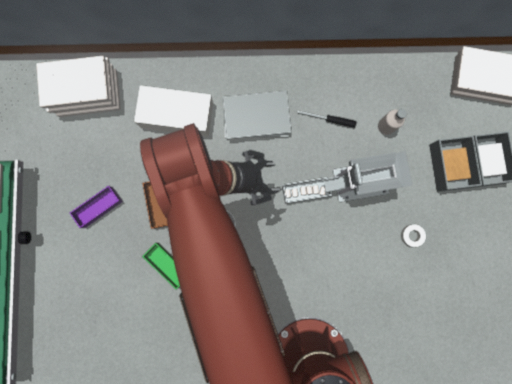

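```bash
python3 -c "
from h import *
print(arm.sense()['force'].round(1));print(workorder.job_done())"
```

```text
[ 0.5 -0.5  1.1]
the job is handed in; nothing more can be done
None
```

The job is done and handed in at about 22.4 s of the 64 s allowed. No verdict is reported.

- **Pan:** I gripped the steel pan across its width, slid it in line under the spout about 4 mm above the table, set it down and let go. Measured then, before the gate was pulled, it ran from 22 mm behind the lip to 127 mm in front of it. It was centred across the spout to within about 1 mm, so the lip hangs over the inside.
- **Gate:** I pulled the handle up 27 mm from a start of roughly 2 mm, in a 24 mm pull and a 3 mm one, and released it. In the last front view the bold 30 mm line sits at the upper edge of the index bar, to within about 1 mm, and the opening never went near 40 mm.
- **Canisters:** The top view after release shows all six in the pan and the lane empty. One front view showed only five clearly. The top view and an earlier wrist view both show six.
- **Rest of the table:** The other things look to be where they were, apart from the brown look-alike, which the arm mostly hid in the last top view. The arm ended clear of everything, with about 1 N on the wrist. The highest force shown was about 13 N, while pulling the gate.

One disagreement came up: pairing the top camera with the wrist camera gave noisy heights for the pan rim (24 to 44 mm). I used the stated 45 mm instead, and the measured length and width (151 by 60 mm) fit that.

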